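# Find the fused service plug by its weight and latch it into the pack socket

## Robot

A 6-joint arm with a two-finger parallel gripper is mounted at the origin on the work surface; the furniture and walls round the work are solid. World frame = base frame: x ahead of the robot, y to its left, z up, the work surface at z = 0. Lengths are in m, angles in degrees, forces in N, time in s.
With the tool pointing down it reaches from about 0.4 to 0.825 m from the base axis. Payload 7 kg.
Tool frame: the origin (TCP) lies on the centre line of the jaws, within the pads' length; the fingertips stand 19 mm ahead of it and the grasp point (between the pads) is the TCP (r.tip_extent is the distance from the TCP to the fingertips, in m); z points along the fingers, y is the line along which they close (so a half turn about z gives the same grasp; the last joint's range is limited). The gripper opens to 88 mm and grips with 3 to 60 N. Pads are 19 mm wide; open, the fingers measure 130 mm over their backs; the gripper's body (78 mm by 193 mm) begins 47 mm behind the grasp point.
Start: joints at [-53.68, 20.546, 0.682, 0, -70.136, -16.507], TCP at [0.229, -0.635, 0.246] pointing down, gripper open.
Joint ranges: [-176.03, 176.03], [-82.01, 121.73], [-58.28, 71.71], [-173.87, 95.51], [-174.79, -0.11], [-173.66, 173.66]. Speed limits (degrees/s): [136.94, 136.94, 172.46, 180, 180, 180].

## Interface

Orientations are given as [roll, pitch, yaw] about the fixed x, y, z axes, in that order (R = Rz(yaw) Ry(pitch) Rx(roll)).
In Python, from plant import r gives the robot as it stands. The module is installed in compiled form; this text tells all that it offers.
- The arm moves only by the tool jog_arm, never from a script. Its argument "deltas" is a list that holds one entry, the list of rows, each a list of 5 numbers: the opening, from -1 (shut) to 1 (fully open), then the shift along the world's x, y, z in cm, then the turn about the world's z in rad. In form: [[[claw, dx, dy, dz, turn], ...]]. A call has 1 to 8 rows; each row shifts and turns the commanded pose from where the row before left it; what a row does not reach is not made up. A row lasts 1/8 s, in which the tool goes at most 62.5 mm and 10.7 degrees, less where a joint would pass 70% of its speed; a pose out of reach is approached as far as the arm can. A call with a gripper value outside its range is refused whole. The fingers move at their own pace and stop on an object; "force" is the grip in N (left out, the last holds). Time passes only in rows, so rows that do not move let the fingers close. It gives the time, the measured TCP pose, the force, the opening and the grip force at its end, in the units of the state.
- r.get_state(): the state, without advancing time (a new reading comes with each control period).
- r.capture(name): name is "scene" or "side" or "wrist"; returns the picture (400x640x3 uint8, blue, green, red); there is no depth.
- r.camera_info(name): a dict with "fx", "fy", "cx", "cy" (pixels), "view" (4x4, takes a point from world to camera coordinates). Camera axes: x right, y up, looking along -z (the intrinsics and any distortion apply to the point x, -y, -z); pixel columns grow to the right and rows downward; lengths in m; the calibration is good to about 2 mm. A picture is of the moment at which its call begins: read the wrist's pose just before it. camera_info takes no time and is no camera call; for the wrist camera it gives the pose at the moment of the call.
- r.close_job(): hands the job in; it is judged then, once.
The state is a dict: "time_s": time; "joints": joint angles; "qd": joint speeds; "joint_torque": joint torques, N m; "tcp_pos": TCP position; "eef_rot": TCP orientation; "contact_force": force on the tool from outside, world axes, zero at the start; "moment": the same for the moment, N m; "gripper_width": finger opening in m; "gripper_force": force on a finger pad.
Only numpy, scipy, OpenCV 4.12 (cv2) and the standard library are available. Lean on these libraries where they do the work, as an engineer would, in place of code of your own. Each camera call takes 0.05 s, during which the arm holds its last target. There are 200 camera calls.

## Task

Three identical-looking brownish-orange service plugs stand in the grey tray; only one has its fuse inside, and it weighs clearly more than the two empty ones. Lift a plug just clear of the tray and hold it still to feel its weight, until you have found the heavy one; then push that one straight down into the black pack socket, firmly but without forcing it, until both orange spring latches snap over its base and it sits fully home. Set any light plug gently back down, so that both light ones are left standing upright in the tray, and do not knock anything over or push the things lying around.

Things in the scene. Friction and masses are not known exactly. Their poses are not given: they have to be found in the camera images.
- plug_a: One of three look-alike brownish-orange service plugs, in no fixed order. Origin at the centre of its underside, z up. Base flange 50 (x) x 62 (y) mm, 0 to 16 mm high; block 36 x 48 mm up to 38 mm; on it a carrying loop 20 mm wide in x, 56 mm long in y: two uprights and a top bar 64 to 70 mm high. Grip the loop across x with the fingertips 42 mm or more above the underside. Half-turn symmetric.
- plug_b: Second service plug, same shape and looks as plug_a. Weights: an empty plug 0.22 to 0.26 kg, the one with the fuse inside 0.52 to 0.62 kg. Exactly one of the three has the fuse, any of them.
- plug_c: Third service plug, same shape and looks as plug_a; empty or with the fuse.
- tray: Fixed grey plastic tray, 104 (x) x 268 (y) x 26 mm high outside, walls 4 mm, floor 4 mm thick; two dividers as high as the walls make three compartments in a row along its y (centres at y = -88, 0, +88 mm), one plug standing in each. Origin at the centre of its underside.
- socket: Fixed black pack socket, origin at the centre of its underside. Flange 114 x 114 x 6 mm; on it a shroud, inside 66 (x) x 54 (y) mm, rim 36 mm high, its top 5 mm flared 3 mm outward as lead-in. A plug goes in with its y along the socket's x, either way round. Hard floor 6 mm above the origin; a latched plug rests at 6 to 7.5 mm. A push of over 40 N damages it.
- latch_l (a joint): Orange spring latch in the middle of the socket's +y (long) side, 35 mm high; value = travel outward in m, 0 when snapped in. Its sloping nose meets the base flange when the plug's underside is some 28 mm above the socket's origin, is pushed out about 3 mm and snaps in over the flange when the plug is home. Passing both latches takes 10 to 20 N, plug weight included.
- latch_r (a joint): The same latch on the socket's -y side. In the last 5 mm a sprung contact carrier on the socket's floor pushes back with 11 to 19 N, so a plug not pressed down until both latches snap in comes up again by 4 mm or more.
- contactor: Black contactor with two copper studs, 70 x 60 x 63 mm, loose bystander, origin at the centre of its underside.
- torch: Black torch lying on its side, 33 x 122 x 29 mm (long in y), loose bystander, origin at the centre of its underside.
- connector_half: Grey and black connector half with two pins, 34 x 50 x 46 mm, loose bystander, origin at the centre of its underside.
- hex_keys: Red folding hex key set, 26 x 70 x 19 mm (long in y), loose bystander, origin at the centre of its underside.
Not all that is in view belongs to the job. What is shaped like the plug_b but turquoise is not meant.

How it is judged:
By the outcome, as a careful person would: the job done as asked, in the order asked, and still so for the second after the job is handed in, with the robot touching nothing.
It also fails if it takes over 70 s, if anything falls off the work surface, if the arm or the gripper's body presses on something with over 40 N, if the wrist force passes 120 N, or if a joint passes its speed limit or range.

## Working session

There is one attempt and no reset: what is moved stays moved. The work goes in short steps, Python scripts to look and compute and a tool call to move; the robot and the scene stay as the last step left them, time stands still between calls to the robot, and variables do not carry over. Pictures are saved under pics/ and viewed, at most 11 in all, crops included, and the job is handed in when it is done.

Besides the shell and the picture viewer there is one more tool, called after "Request:" as name(argument=value, ...) on one line, values as JSON. jog_arm: Moves the arm, as the interface text tells. Its arguments: {"type":"object","properties":{"deltas":{"type":"array"},"force":{"type":"number"}},"required":["deltas"]}

```bash
mkdir -p pics; python3 - <<'E'
from plant import r
import cv2,numpy as np
for n in ("scene","side"):
    i=r.capture(n); cv2.imwrite(f"pics/{n}0.png",i)
    c=r.camera_info(n); print(n,{k:(np.round(v,4).tolist() if k=="view" else v) for k,v in c.items()})
s=r.get_state();print(s)
E
```

```text
scene {'fx': 500.2609479008685, 'fy': 500.2609479008685, 'cx': 314.2047432946847, 'cy': 203.13748201468303, 'view': [[0.8625, -0.506, -0.0101, -0.5897], [0.3583, 0.5965, 0.7182, 0.0012], [-0.3573, -0.6231, 0.6957, -1.6749], [0.0, 0.0, 0.0, 1.0]]}
side {'fx': 491.5581150813011, 'fy': 491.5581150813011, 'cx': 326.6997575637491, 'cy': 206.87355105495976, 'view': [[0.253, 0.9674, 0.0124, 0.1819], [-0.6041, 0.148, 0.783, 0.3169], [0.7557, -0.2056, 0.6219, -1.6825], [0.0, 0.0, 0.0, 1.0]]}
{'time_s': 0.1, 'joints': array([-5.36791256e+01,  2.05870908e+01,  6.38137262e-01, -1.63237931e-02,
       -7.01345922e+01, -1.65067965e+01]), 'qd': array([-0.01581019, -0.01392823,  0.18101057,  0.08489451,  0.07672924,
        0.04280435]), 'joint_torque': array([-3.06886621e-03, -5.84163952e+01,  2.93751329e+01,  7.01552019e+00,
        1.01145194e-02, -5.74487035e-05]), 'tcp_pos': array([ 0.22863489, -0.63466739,  0.24471677]), 'eef_rot': array([ 1.79915537e+02, -9.02605355e-03, -1.60191474e+02]), 'contact_force': array([-0.5641429 ,  0.64662698,  0.00432603]), 'moment': array([-0.00392857, -0.01073556, -0.01114202]), 'gripper_force': 0.0, 'gripper_width': 0.08755311736840325}
```

View pics/scene0.png

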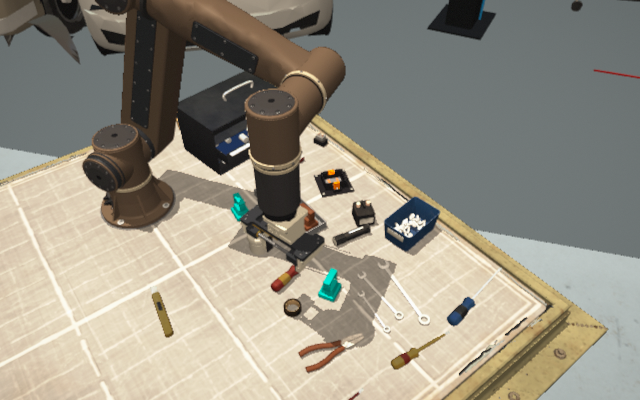

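View pics/side0.png

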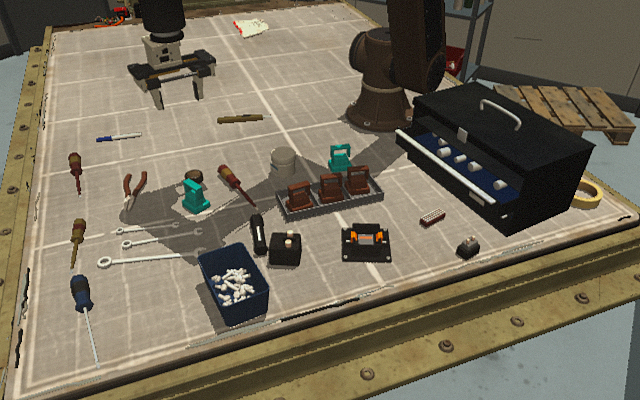

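The side view shows the tray with three brown plugs at about (299,195), (330,188) and (358,180), and the socket at (367,240). Turquoise look-alikes stand at (340,157) and (195,195). In the scene view the arm hides the tray.

```bash
cat > h.py <<'E'
from plant import r
import cv2,numpy as np
def ray(c,u,v):
    V=np.array(c["view"]);R=V[:3,:3];o=-R.T@V[:3,3]
    d=R.T@np.array([(u-c["cx"])/c["fx"],-(v-c["cy"])/c["fy"],-1]);return o,d
def onz(c,u,v,z):
    o,d=ray(c,u,v);return o+d*(z-o[2])/d[2]
def proj(c,p):
    q=np.array(c["view"])@np.r_[p,1];return np.array([c["cx"]+c["fx"]*q[0]/-q[2],c["cy"]+c["fy"]*q[1]/q[2]])
E
python3 - <<'E'
from h import *
i=cv2.imread("pics/side0.png");c=r.camera_info("side");print({k:v for k,v in c.items() if k not in("view",)})
for n,(u,v),z in [("L",(299,184),.074),("M",(327,175),.074),("R",(355,167),.074),("sock",(366,240),.036),("trayW",(277,208),.026),("trayF",(283,219),.026),("trayE",(383,192),.026)]:
    print(n,onz(c,u,v,z).round(3))
cv2.imwrite("pics/side0c.png",cv2.resize(i[130:280,225:425],None,fx=4,fy=4,interpolation=cv2.INTER_CUBIC))
E
```

```text
{'fx': 491.5581150813011, 'fy': 491.5581150813011, 'cx': 326.6997575637491, 'cy': 206.87355105495976}
L [ 0.434 -0.374  0.074]
M [ 0.412 -0.296  0.074]
R [ 0.394 -0.215  0.074]
sock [ 0.633 -0.261  0.036]
trayW [ 0.456 -0.436  0.026]
trayF [ 0.502 -0.43   0.026]
trayE [ 0.456 -0.155  0.026]
```

View pics/side0c.png

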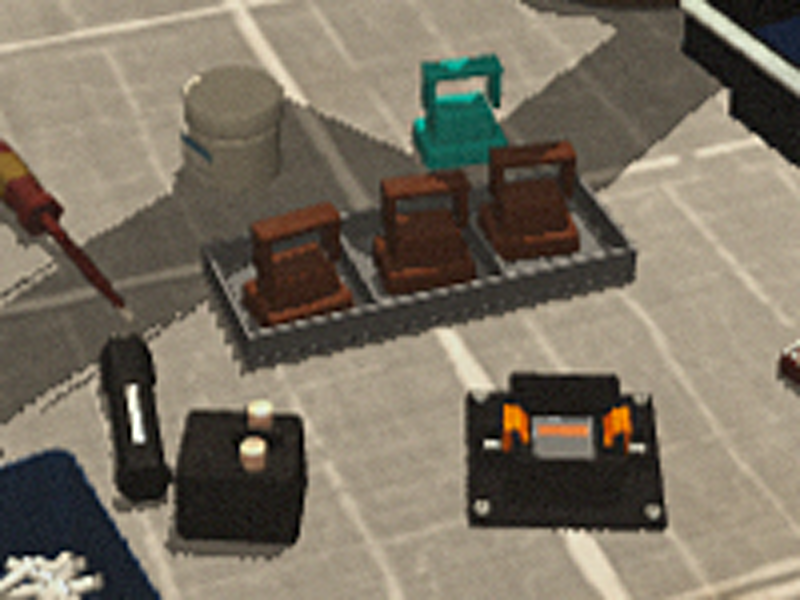

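The crop shows the tray's rim corners near (205,243), (245,340) and (635,250), and the plug loops at (295,222), (425,185) and (532,152). The socket is at (565,440), with its latches left and right at (515,425) and (618,425).

```bash
python3 - <<'E'
from h import *
c=r.camera_info("side")
for n,(x,y),z in [("FL",(245,340),.026),("FR",(635,250),.026),("BL",(205,243),.026),("P1a",(252,222),.074),("P1b",(338,206),.074),("P2a",(384,180),.074),("P2b",(466,172),.074),("P3a",(490,148),.074),("P3b",(574,143),.074),("s1",(467,526),.006),("s2",(667,526),.006),("s3",(652,396),.006),("s4",(467,396),.006),("lL",(515,408),.035),("lR",(618,408),.035),("cont",(240,420),.05),("torch",(135,420),.02)]:
    print(n,onz(c,225+x/4,130+y/4,z).round(3))
E
```

```text
FL [ 0.489 -0.419  0.026]
FR [ 0.458 -0.154  0.026]
BL [ 0.384 -0.426  0.026]
P1a [ 0.434 -0.402  0.074]
P1b [ 0.43  -0.346  0.074]
P2a [ 0.409 -0.311  0.074]
P2b [ 0.412 -0.257  0.074]
P3a [ 0.389 -0.234  0.074]
P3b [ 0.397 -0.178  0.074]
s1 [ 0.658 -0.325  0.006]
s2 [ 0.685 -0.215  0.006]
s3 [ 0.577 -0.184  0.006]
s4 [ 0.55  -0.294  0.006]
lL [ 0.599 -0.28   0.035]
lR [ 0.613 -0.221  0.035]
cont [ 0.587 -0.44   0.05 ]
torch [ 0.539 -0.495  0.02 ]
```

Request:
jog_arm(deltas=[[[0.2,2.7,4.4,0.8,0.16],[0.2,2.7,4.4,0.8,0.16],[0.2,2.7,4.4,0.8,0.16],[0.2,2.7,4.4,0.8,0.16],[0.2,2.7,4.4,0.8,0.16],[0.2,2.7,4.4,0.8,0.16],[0.2,2.7,4.4,0.8,0.16],[0.2,2.2,3.7,0.4,0.1]]], force=25)

```text
time_s: 1.1
tcp_pos: [0.4405, -0.2883, 0.3059]
eef_rot: [-180.0, -0.0, -90.0]
contact_force: [-0.7, -1.5, -0.6]
gripper_width: 0.0524
gripper_force: 0.0
```

```bash
python3 - <<'E'
from h import *
s=r.get_state();print(s["time_s"],s["tcp_pos"],s["eef_rot"],s["contact_force"],s["gripper_width"])
import pickle
c=r.camera_info("wrist");i=r.capture("wrist");pickle.dump(c,open("w0.pkl","wb"))
cv2.imwrite("pics/w0.png",i);V=np.array(c["view"]);print(-V[:3,:3].T@V[:3,3],c)
cv2.imwrite("pics/scene1.png",r.capture("scene"))
E
```

```text
1.1 [ 0.44048868 -0.28831223  0.30588712] [-1.79976173e+02 -8.38401597e-05 -9.00124595e+01] [-0.6612282  -1.50287074 -0.60569406] 0.05239427719361846
[ 0.44036653 -0.360818    0.44493411] {'fx': 290.58373444491434, 'fy': 290.58373444491434, 'cx': 317.32103336207143, 'cy': 200.11108409480167, 'view': array([[-9.99998379e-01, -4.57773145e-04, -1.74123577e-03,
         4.40975381e-01],
       [ 9.05314382e-04, -9.63824897e-01, -2.66534703e-01,
        -2.29573664e-01],
       [-1.55623396e-03, -2.66535848e-01,  9.63823749e-01,
        -5.24323682e-01],
       [ 0.00000000e+00,  0.00000000e+00,  0.00000000e+00,
         1.00000000e+00]])}
```

View pics/w0.png

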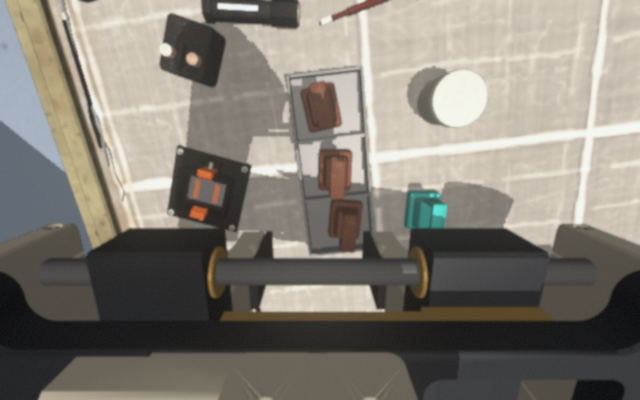

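The wrist view shows the tray in the middle with plugs at (322,105), (336,170) and (346,222). The socket is at (209,189), the contactor at (193,50), and a turquoise plug at (425,210).

```bash
python3 - <<'E'
from h import *
i=cv2.imread("pics/w0.png")
cv2.imwrite("pics/w0c.png",cv2.resize(i[60:260,150:380],None,fx=3,fy=3,interpolation=cv2.INTER_CUBIC)[:600])
E
```

```text
(no output)
```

View pics/w0c.png

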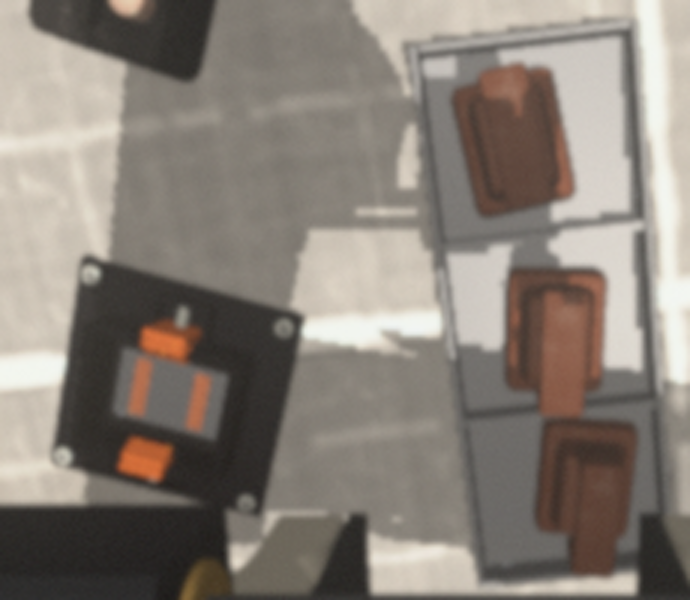

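```bash
python3 - <<'E'
from h import *
import pickle
c=pickle.load(open("w0.pkl","rb"))
f=lambda x,y,z:onz(c,150+x/3,60+y/3,z)[:2]
def quad(n,P,z):
    q=np.array([f(x,y,z) for x,y in P]);e=np.linalg.norm(np.roll(q,-1,0)-q,axis=1)
    l=(q[3]-q[0])+(q[2]-q[1]); print(n,q.mean(0).round(4),"sides",e.round(4),"long-axis dir",np.degrees(np.arctan2(l[1],l[0])).round(1))
quad("P1",[(455,95),(550,68),(575,195),(482,215)],.02)
quad("P2",[(508,270),(606,270),(603,388),(506,385)],.02)
quad("P3",[(545,420),(636,425),(628,535),(537,530)],.02)
quad("sock",[(83,257),(302,318),(258,515),(53,462)],.006)
quad("tray",[(408,45),(632,20),(660,570),(480,580)],.026)
for n,a,b in(("P2bar",(543,355),(585,355)),("P3bar",(572,510),(617,510)),("P1bar",(483,85),(526,80))):
    p,q=f(*a,.074),f(*b,.074);print(n,((p+q)/2).round(4),np.linalg.norm(p-q).round(4))
for n,a in (("latch-",(170,340)),("latch+",(147,460))): print(n,f(*a,.035).round(4))
# turquoise
i=cv2.imread("pics/side0.png");h=cv2.cvtColor(i,cv2.COLOR_BGR2HSV);m=cv2.inRange(h,(80,120,60),(95,255,255))
_,_,st,ce=cv2.connectedComponentsWithStats(m);cs=r.camera_info("side")
for a,b in zip(st[1:],ce[1:]):
    if a[4]>50: print("turq",onz(cs,*b,.03).round(3))
E
```

```text
P1 [ 0.4348 -0.3764] sides [0.0449 0.0573 0.0449 0.0549] long-axis dir 102.7
P2 [ 0.4146 -0.2898] sides [0.0473 0.0585 0.0486 0.057 ] long-axis dir 89.8
P3 [ 0.3975 -0.2123] sides [0.0462 0.06   0.0479 0.0599] long-axis dir 87.6
sock [ 0.6108 -0.2548] sides [0.1113 0.1109 0.1106 0.1112] long-axis dir 74.4
tray [ 0.4194 -0.2922] sides [0.0999 0.2662 0.0944 0.2623] long-axis dir 96.1
P2bar [ 0.4142 -0.2876] 0.0182
P3bar [ 0.3989 -0.216 ] 0.0204
P1bar [ 0.44  -0.398] 0.0172
latch- [ 0.5991 -0.287 ]
latch+ [ 0.6165 -0.2269]
turq [ 0.281 -0.224  0.03 ]
turq [ 0.367 -0.635  0.03 ]
```

Request:
jog_arm(deltas=[[[0.2,-1.3,0,-5,0],[0.2,-1.3,-0.1,-5,0],[0.2,0,0,-5,0],[0.2,0,0,-4,0],[0.2,0,0,-2.7,0],[0.2,0,0,-1.5,0],[0.2,0,0,-0.5,0],[0.2,0,0,0,0]]])

```text
time_s: 2.2
tcp_pos: [0.4141, -0.2912, 0.069]
eef_rot: [-180.0, -0.0, -90.3]
contact_force: [0.8, 1.1, 0.2]
gripper_width: 0.0525
gripper_force: 0.0
```

Request:
jog_arm(deltas=[[[-0.6,0,0,0,0],[-0.7,0,0,0,0],[-0.8,0,0,0,0],[-0.8,0,0,0,0]]], force=25)

```text
time_s: 2.7
tcp_pos: [0.414, -0.291, 0.0688]
eef_rot: [-180.0, -0.0, -90.3]
contact_force: [-0.0, 0.9, 0.8]
gripper_width: 0.0195
gripper_force: 24.9
```

Request:
jog_arm(deltas=[[[-0.8,0,0,0.6,0],[-0.8,0,0,1.2,0],[-0.8,0,0,1.2,0],[-0.8,0,0,0.2,0],[-0.8,0,0,0,0],[-0.8,0,0,0,0],[-0.8,0,0,0,0],[-0.8,0,0,0,0]]])

```text
time_s: 3.7
tcp_pos: [0.4136, -0.291, 0.1003]
eef_rot: [180.0, 0.0, -90.3]
contact_force: [0.8, -0.3, -2.8]
gripper_width: 0.0194
gripper_force: 24.9
```

Request:
jog_arm(deltas=[[[-0.8,0,0,0,0],[-0.8,0,0,0,0]]])

```text
time_s: 3.95
tcp_pos: [0.4137, -0.2911, 0.1005]
eef_rot: [180.0, 0.0, -90.3]
contact_force: [-1.0, -0.9, -2.4]
gripper_width: 0.0195
gripper_force: 24.9
```

Request:
jog_arm(deltas=[[[-0.8,0,0,0,0],[-0.8,0,0,0,0]]])

```text
time_s: 4.2
tcp_pos: [0.4138, -0.291, 0.1006]
eef_rot: [-180.0, 0.0, -90.3]
contact_force: [0.6, 0.0, -1.9]
gripper_width: 0.0198
gripper_force: 24.9
```

About 2.4 N, so this plug is light. Setting it back.

Request:
jog_arm(deltas=[[[-0.8,0,0,-0.9,0],[-0.8,0,0,-0.9,0],[-0.8,0,0,-0.6,0],[-0.8,0,0,-0.4,0],[-0.8,0,0,-0.2,0],[-0.8,0,0,-0.1,0],[-0.8,0,0,0,0],[-0.8,0,0,0,0]]])

```text
time_s: 5.2
tcp_pos: [0.4139, -0.2911, 0.0698]
eef_rot: [-180.0, -0.0, -90.3]
contact_force: [-0.6, -0.6, -2.2]
gripper_width: 0.0194
gripper_force: 24.9
```

Request:
jog_arm(deltas=[[[-0.8,0,0,-0.05,0],[-0.8,0,0,-0.05,0],[-0.8,0,0,0,0]]])

```text
time_s: 5.58
tcp_pos: [0.414, -0.2911, 0.0688]
eef_rot: [-180.0, -0.0, -90.3]
contact_force: [0.6, 0.3, 0.3]
gripper_width: 0.0196
gripper_force: 24.9
```

Request:
jog_arm(deltas=[[[-0.3,0,0,0,0],[0.0,0,0,0,0],[0.2,0,0,0,0],[0.2,0,0,2,0],[0.2,0,0,3,0],[0.2,0.5,-2,3,0.05],[0.2,0.8,-3.3,0,0.09],[0.2,0.8,-3.2,0,0.085]]])

```text
time_s: 6.58
tcp_pos: [0.4353, -0.3769, 0.1494]
eef_rot: [-179.9, -0.0, -77.2]
contact_force: [0.9, -0.2, -0.9]
gripper_width: 0.0525
gripper_force: 0.0
```

Request:
jog_arm(deltas=[[[0.2,0,0,0,0],[0.2,0,0,-3,0],[0.2,0,0,-3,0],[0.2,0,0,-1.5,0],[0.2,0,0,-0.5,0],[0.2,0,0,0,0],[-0.5,0,0,0,0],[-0.8,0,0,0,0]]])

```text
time_s: 7.58
tcp_pos: [0.4352, -0.3762, 0.0694]
eef_rot: [-179.9, -0.0, -77.4]
contact_force: [-0.8, -0.7, 0.4]
gripper_width: 0.0383
gripper_force: 0.0
```

Request:
jog_arm(deltas=[[[-0.8,0,0,0,0],[-0.8,0,0,0,0]]])

```text
time_s: 7.82
tcp_pos: [0.4349, -0.3761, 0.0688]
eef_rot: [-180.0, -0.0, -77.4]
contact_force: [1.8, -0.1, 0.1]
gripper_width: 0.0199
gripper_force: 25.0
```

Request:
jog_arm(deltas=[[[-0.8,0,0,0,0],[-0.8,0,0,0.6,0],[-0.8,0,0,1.2,0],[-0.8,0,0,1.2,0],[-0.8,0,0,0.2,0],[-0.8,0,0,0,0],[-0.8,0,0,0,0],[-0.8,0,0,0,0]]])

```text
time_s: 8.82
tcp_pos: [0.4345, -0.3759, 0.1002]
eef_rot: [180.0, 0.0, -77.4]
contact_force: [-0.3, -0.4, -2.8]
gripper_width: 0.0197
gripper_force: 25.0
```

Request:
jog_arm(deltas=[[[-0.8,0,0,0,0],[-0.8,0,0,0,0],[-0.8,0,0,0,0]]])

```text
time_s: 9.2
tcp_pos: [0.4347, -0.376, 0.1005]
eef_rot: [180.0, 0.0, -77.4]
contact_force: [0.2, 0.5, -3.2]
gripper_width: 0.0193
gripper_force: 25.0
```

Request:
jog_arm(deltas=[[[-0.8,0,0,0,0],[-0.8,0,0,0,0]]])

```text
time_s: 9.45
tcp_pos: [0.4348, -0.376, 0.1006]
eef_rot: [-180.0, -0.0, -77.4]
contact_force: [-0.7, -0.1, -2.2]
gripper_width: 0.0197
gripper_force: 25.0
```

Around 2.7 N, so this one is light too. Setting it back; by elimination the third is heavy, which I'll confirm by lifting it.

Request:
jog_arm(deltas=[[[-0.8,0,0,-0.9,0],[-0.8,0,0,-0.9,0],[-0.8,0,0,-0.6,0],[-0.8,0,0,-0.4,0],[-0.8,0,0,-0.2,0],[-0.8,0,0,-0.1,0],[-0.8,0,0,-0.05,0],[-0.8,0,0,-0.05,0]]])

```text
time_s: 10.45
tcp_pos: [0.435, -0.3761, 0.0688]
eef_rot: [-180.0, -0.0, -77.4]
contact_force: [0.5, 1.2, -0.1]
gripper_width: 0.0194
gripper_force: 25.0
```

Request:
jog_arm(deltas=[[[-0.8,0,0,0,0],[-0.8,0,0,0,0]]])

```text
time_s: 10.7
tcp_pos: [0.435, -0.3761, 0.0688]
eef_rot: [-180.0, -0.0, -77.4]
contact_force: [0.1, 0.5, -1.7]
gripper_width: 0.0197
gripper_force: 25.0
```

Request:
jog_arm(deltas=[[[-0.8,0,0,-0.05,0],[-0.8,0,0,0,0],[-0.4,0,0,0,0],[0.0,0,0,0,0],[0.2,0,0,0,0],[0.2,0,0,2,0],[0.2,0,0,3,0],[0.2,0,0,3,0]]])

```text
time_s: 11.7
tcp_pos: [0.4345, -0.376, 0.1486]
eef_rot: [180.0, 0.0, -77.4]
contact_force: [0.4, -0.1, 0.3]
gripper_width: 0.0527
gripper_force: 0.0
```

Request:
jog_arm(deltas=[[[0.2,-0.9,4,0,-0.07],[0.2,-1,4.5,0,-0.07],[0.2,-1,4.5,0,-0.07],[0.2,-0.8,3.3,0,-0.05],[0.2,0,0,0,0],[0.2,0,0,-2,0],[0.2,0,0,-2,0],[0.2,0,0,0,0]]])

```text
time_s: 12.7
tcp_pos: [0.3969, -0.2134, 0.107]
eef_rot: [179.8, 0.0, -92.3]
contact_force: [-0.2, 0.1, 0.7]
gripper_width: 0.0522
gripper_force: 0.0
```

```bash
python3 - <<'E'
from h import *
import pickle
s=r.get_state();print(s["tcp_pos"],s["eef_rot"])
c=r.camera_info("wrist");w=r.capture("wrist");d=r.capture("side");pickle.dump(c,open("w1.pkl","wb"))
cv2.imwrite("pics/w1.png",w);cv2.imwrite("pics/side1.png",d)
a=cv2.resize(d[130:280,225:425],None,fx=2,fy=2);b=cv2.resize(w,(640,400));o=np.zeros((300,400,3),np.uint8)
cv2.imwrite("pics/m1.png",np.hstack([a,cv2.resize(w[0:300,120:520],(400,300))]))
E
```

```text
[ 0.39689268 -0.21336826  0.10695963] [ 1.79826583e+02  6.44327202e-03 -9.23047996e+01]
```

View pics/m1.png

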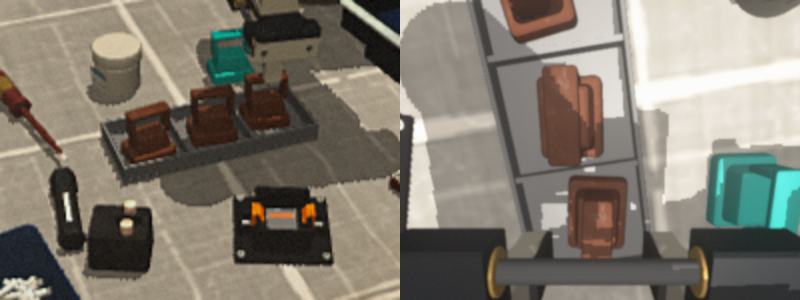

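Both light plugs stand upright, at (150,135) and (212,115) in the left half. The third plug is centred between the fingers, with its flange at about (597,212) in the right half.

```bash
python3 - <<'E'
from h import *
import pickle
c=pickle.load(open("w1.pkl","rb"))
for u,v in [(569,178),(628,178),(569,247),(624,247)]: print(onz(c,u-280,v,.02).round(4))
i=cv2.imread("pics/w1.png");cv2.imwrite("pics/w1c.png",cv2.resize(i[160:270,260:380],None,fx=5,fy=5,interpolation=cv2.INTER_CUBIC))
E
```

```text
[ 0.4181 -0.2424  0.02  ]
[ 0.3715 -0.2405  0.02  ]
[ 0.422  -0.1833  0.02  ]
[ 0.3756 -0.1814  0.02  ]
```

View pics/w1c.png

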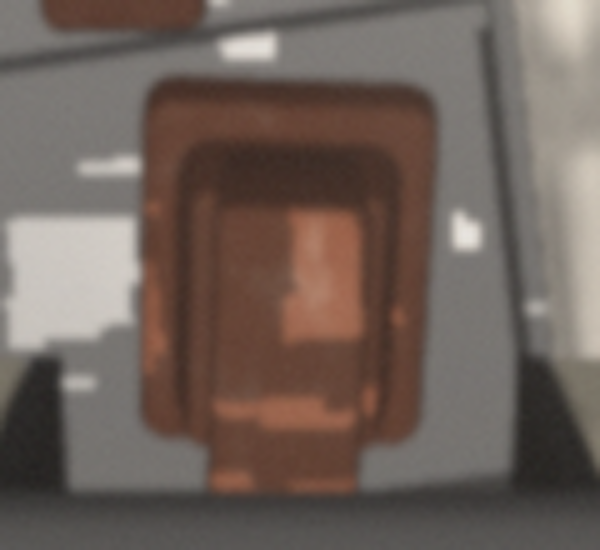

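The crop shows the third plug's flange corners at (147,82), (435,92), (418,440) and (142,435). That puts its centre near (0.397, -0.212), with yaw about -4°.

Request:
jog_arm(deltas=[[[0.2,0,0.15,-2,-0.025],[0.2,0,0,-1.3,0],[0.2,0,0,-0.5,0],[0.2,0,0,0,0],[-0.5,0,0,0,0],[-0.8,0,0,0,0],[-0.8,0,0,0,0],[-0.8,0,0,0,0]]], force=40)

```text
time_s: 13.8
tcp_pos: [0.3976, -0.2115, 0.0701]
eef_rot: [180.0, -0.0, -93.7]
contact_force: [-1.1, -0.6, 0.8]
gripper_width: 0.0191
gripper_force: 40.0
```

Request:
jog_arm(deltas=[[[-0.8,0,0,0.6,0],[-0.8,0,0,1.2,0],[-0.8,0,0,1.2,0],[-0.8,0,0,0.2,0],[-0.8,0,0,0,0],[-0.8,0,0,0,0],[-0.8,0,0,0,0],[-0.8,0,0,0,0]]])

```text
time_s: 14.8
tcp_pos: [0.3976, -0.2115, 0.1018]
eef_rot: [180.0, 0.0, -93.7]
contact_force: [-0.0, 0.5, -4.7]
gripper_width: 0.0189
gripper_force: 40.0
```

Request:
jog_arm(deltas=[[[-0.8,0,0,0,0],[-0.8,0,0,0,0]]])

```text
time_s: 15.05
tcp_pos: [0.3977, -0.2115, 0.102]
eef_rot: [180.0, 0.0, -93.7]
contact_force: [-0.2, -0.0, -4.7]
gripper_width: 0.0192
gripper_force: 40.0
```

It weighs about 5 N, so this is the heavy one. I'll carry it toward the socket, turn it and look again.

Request:
jog_arm(deltas=[[[-0.8,0,0,3,0],[-0.8,0,0,5,0],[-0.8,1,0,3,0.15],[-0.8,2,-0.3,1,0.17],[-0.8,2,-0.3,0,0.17],[-0.8,2,-0.3,0,0.17],[-0.8,2,-0.3,0,0.17],[-0.8,1.2,-0.2,0,0.17]]])

```text
time_s: 16.05
tcp_pos: [0.5004, -0.2255, 0.2215]
eef_rot: [180.0, 0.0, -36.1]
contact_force: [-0.6, 0.0, -4.7]
gripper_width: 0.0193
gripper_force: 40.0
```

Request:
jog_arm(deltas=[[[-0.8,0,0,0,0.17],[-0.8,0,0,0,0.17],[-0.8,0,0,0,0.023],[-0.8,0,0,0,0]]])

```text
time_s: 16.55
tcp_pos: [0.4996, -0.2255, 0.2219]
eef_rot: [-180.0, 0.0, -15.8]
contact_force: [-0.7, 0.4, -5.5]
gripper_width: 0.0195
gripper_force: 40.0
```

```bash
python3 - <<'E'
from h import *
import pickle
s=r.get_state();print(s["tcp_pos"],s["eef_rot"],s["contact_force"],s["joints"])
c=r.camera_info("wrist");w=r.capture("wrist");d=r.capture("side");pickle.dump(c,open("w2.pkl","wb"))
cv2.imwrite("pics/w2.png",w);cv2.imwrite("pics/side2.png",d)
E
```

```text
[ 0.49960519 -0.22550758  0.2218948 ] [-1.79999038e+02  1.84909259e-02 -1.58088607e+01] [-0.6876409   0.4368585  -5.47567191] [-3.81461633e+00  9.64489375e+00 -1.74209610e+01 -5.37106172e-03
 -6.29520327e+01  7.80081986e+01]
```

View pics/w2.png

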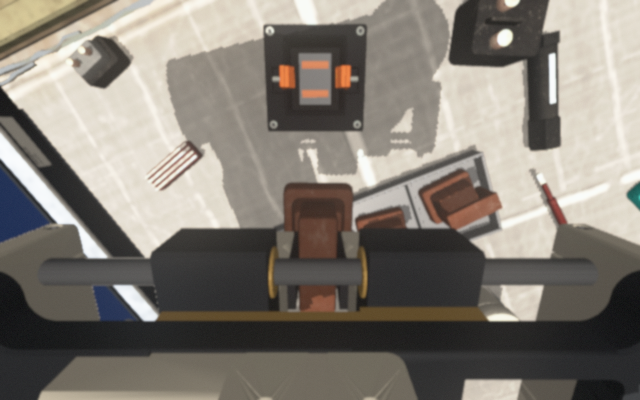

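The socket is squarely in view: flange corners at (265,25), (365,25), (365,130) and (266,130), latches at (287,77) and (343,77). The held plug's flange front edge is at about (286–352, 184).

```bash
python3 - <<'E'
from h import *
import pickle
c=pickle.load(open("w2.pkl","rb"));i=cv2.imread("pics/w2.png")
m=(i.max(2)<70).astype(np.uint8)*255; sub=np.zeros_like(m);sub[15:140,255:375]=m[15:140,255:375]
k=max(cv2.findContours(sub,0,2)[0],key=cv2.contourArea);k=cv2.convexHull(k)
q4=cv2.approxPolyDP(k,6,True)[:,0];print(q4.tolist(),cv2.minAreaRect(k))
q=np.array([onz(c,*p,.006)[:2] for p in q4]);print(q.round(4),q.mean(0).round(4),np.linalg.norm(np.roll(q,-1,0)-q,axis=1).round(4))
hp=np.array([onz(c,*p[0],.006)[:2] for p in k]).astype(np.float32);print("rect",cv2.minAreaRect(hp*1000))
# latches
h=cv2.cvtColor(i,cv2.COLOR_BGR2HSV);o=cv2.inRange(h,(5,150,150),(20,255,255))[50:105,270:360]
_,_,st,ce=cv2.connectedComponentsWithStats(o)
for a,b in zip(st[1:],ce[1:]):
    if a[4]>20:
        p=b+[270,50];print("orange",a[4],p.round(1),onz(c,*p,.033).round(4),onz(c,*p,.01).round(4))
cv2.imwrite("pics/w2c.png",np.vstack([cv2.resize(i[15:140,255:375],None,fx=4,fy=4,interpolation=2)[:300],cv2.resize(i[170:245,260:380],None,fx=4,fy=4,interpolation=2)]))
E
```

```text
[[364, 35], [361, 120], [353, 129], [276, 129], [268, 120], [266, 40], [349, 26]] ((315.0, 77.5), (103.0, 98.0), 90.0)
[[ 0.6411 -0.3194]
 [ 0.5547 -0.2953]
 [ 0.5472 -0.2837]
 [ 0.5721 -0.1958]
 [ 0.5844 -0.1899]
 [ 0.6656 -0.2145]
 [ 0.6541 -0.3057]] [ 0.6028 -0.2578] [0.0898 0.0137 0.0914 0.0137 0.0848 0.0919 0.0189]
rect ((611.8612060546875, -255.10675048828125), (110.8001708984375, 108.8304672241211), 74.22771453857422)
orange 311 [286.3  76.1] [ 0.6201 -0.2266  0.033 ] [ 0.6237 -0.2252  0.01  ]
orange 307 [342.9  75.7] [ 0.6044 -0.2837  0.033 ] [ 0.6069 -0.2864  0.01  ]
```

View pics/w2c.png

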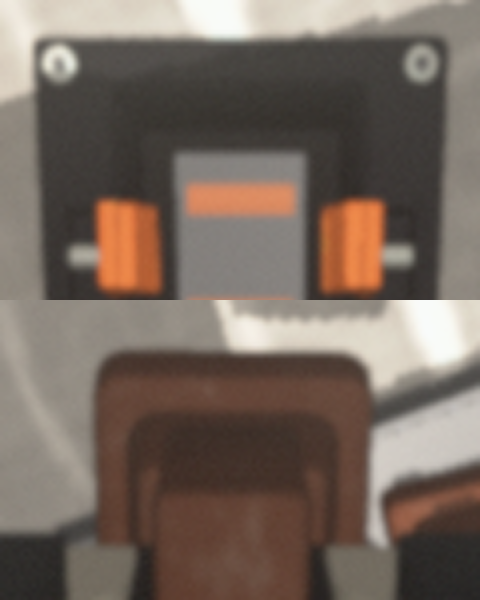

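The crop shows the plug's flange, with its side edges at x 97 and 370 and a front face band at y 355–378. The latches look symmetric about the socket's centre.

```bash
python3 - <<'E'
from h import *
import pickle
c=pickle.load(open("w2.pkl","rb"));V=c["view"];print("cam",-V[:3,:3].T@V[:3,3])
t=np.array([.4996,-.2255]);a=np.radians(-15.8);ax=np.array([np.cos(a),np.sin(a)]);ay=np.array([-ax[1],ax[0]])
z0=.2219-.0661
for n,x,y,z in [("front top",233,378,z0+.016),("front bot",233,355,z0),("L",97,430,z0+.016),("R",370,430,z0+.016),("barL",158,560,z0+.07),("barR",306,560,z0+.07),("barEnd",233,490,z0+.07),("tip",97,540,.2029)]:
    p=onz(c,260+x/4,170+(y-300)/4,z)[:2]-t;print(n,(p@ax*1000).round(1),(p@ay*1000).round(1))
E
```

```text
cam [ 0.56882587 -0.24568193  0.36093143]
front top 27.2 -1.3
front bot 27.7 -1.3
L 18.2 21.7
R 18.2 -24.5
barL 16.7 8.2
barR 16.7 -10.2
barEnd 25.9 -1.1
tip 10.5 18.5
```

Request:
jog_arm(deltas=[[[-0.8,3,-0.8,0,0],[-0.8,4,-1,0,0],[-0.8,3,-0.8,-1,0],[-0.8,1.3,-0.3,-3,0],[-0.8,0,0,-4,0],[-0.8,0,0,-2.5,0],[-0.8,0,0,-0.8,0],[-0.8,0,0,0,0]]])

```text
time_s: 17.65
tcp_pos: [0.613, -0.2546, 0.1092]
eef_rot: [180.0, 0.0, -15.7]
contact_force: [0.9, -0.4, -4.6]
gripper_width: 0.0193
gripper_force: 40.0
```

Request:
jog_arm(deltas=[[[-0.8,0,0,0,0],[-0.8,0,0,0,0]]])

```text
time_s: 17.9
tcp_pos: [0.6135, -0.2546, 0.1105]
eef_rot: [-180.0, -0.1, -15.6]
contact_force: [0.3, -0.0, -6.4]
gripper_width: 0.0195
gripper_force: 40.0
```

```bash
python3 - <<'E'
from h import *
s=r.get_state();print(s["tcp_pos"],s["eef_rot"],s["contact_force"])
w=r.capture("wrist");d=r.capture("side")
cv2.imwrite("pics/m3.png",np.hstack([cv2.resize(d[190:290,320:420],None,fx=4,fy=4,interpolation=2),cv2.resize(w[110:240,250:380],(400,400),interpolation=2)]))
E
```

```text
[ 0.61345372 -0.25463834  0.11048236] [-1.79986343e+02 -1.26868187e-01 -1.56331896e+01] [ 0.31985518 -0.04121533 -6.44775842]
```

View pics/m3.png

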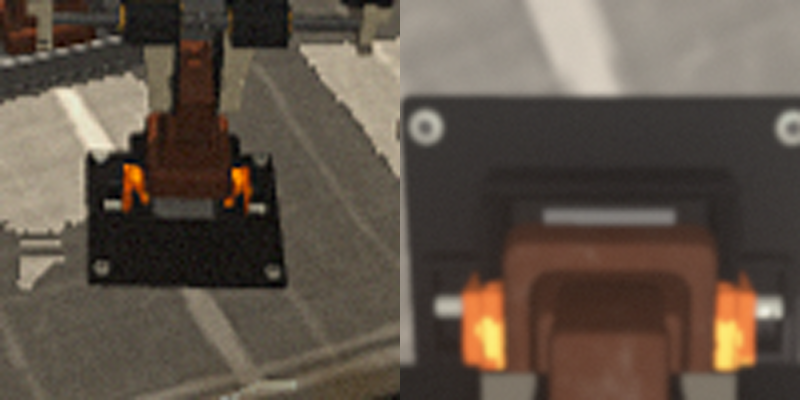

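Laterally the plug (centre x≈610) sits midway between the latches (483 and 735), just above the shroud. Lowering it in.

Request:
jog_arm(deltas=[[[-0.8,-0.05,0,-0.3,0],[-0.8,0,0,-0.3,0],[-0.8,0,0,-0.3,0],[-0.8,0,0,-0.2,0],[-0.8,0,0,-0.2,0],[-0.8,0,0,0,0],[-0.8,0,0,0,0]]])

```text
time_s: 18.88
tcp_pos: [0.6123, -0.2546, 0.0961]
eef_rot: [180.0, -0.0, -15.6]
contact_force: [-0.2, -0.9, -5.6]
gripper_width: 0.0188
gripper_force: 40.0
```

Request:
jog_arm(deltas=[[[-0.8,0,0,-0.2,0],[-0.8,0,0,-0.2,0],[-0.8,0,0,-0.2,0],[-0.8,0,0,0,0]]], force=60)

```text
time_s: 19.38
tcp_pos: [0.6133, -0.2548, 0.0913]
eef_rot: [180.0, -0.1, -15.6]
contact_force: [0.2, 1.0, 4.9]
gripper_width: 0.019
gripper_force: 60.0
```

Request:
jog_arm(deltas=[[[-0.8,0,0,-0.2,0],[-0.8,0,0,-0.2,0],[-0.8,0,0,-0.2,0],[-0.8,0,0,0,0]]])

```text
time_s: 19.88
tcp_pos: [0.6119, -0.2544, 0.0832]
eef_rot: [-180.0, 0.1, -15.6]
contact_force: [1.1, 0.8, -4.6]
gripper_width: 0.0189
gripper_force: 60.0
```

Request:
jog_arm(deltas=[[[-0.8,0,0,-0.2,0],[-0.8,0,0,-0.2,0],[-0.8,0,0,0,0]]])

```text
time_s: 20.25
tcp_pos: [0.6119, -0.2544, 0.0796]
eef_rot: [-180.0, 0.0, -15.6]
contact_force: [1.1, 0.9, -4.1]
gripper_width: 0.0191
gripper_force: 60.0
```

Request:
jog_arm(deltas=[[[-0.8,0,0,-0.15,0],[-0.8,0,0,-0.15,0],[-0.8,0,0,-0.1,0],[-0.8,0,0,0,0]]])

```text
time_s: 20.75
tcp_pos: [0.6124, -0.2547, 0.0771]
eef_rot: [180.0, -0.0, -15.6]
contact_force: [-1.6, 1.0, 5.4]
gripper_width: 0.0187
gripper_force: 60.0
```

Request:
jog_arm(deltas=[[[-0.8,0,0,-0.1,0],[-0.8,0,0,-0.1,0],[-0.8,0,0,0,0]]])

```text
time_s: 21.12
tcp_pos: [0.6126, -0.2548, 0.0758]
eef_rot: [180.0, -0.1, -15.6]
contact_force: [-3.4, 2.2, 8.9]
gripper_width: 0.0188
gripper_force: 60.0
```

Request:
jog_arm(deltas=[[[-0.8,0,0,-0.1,0],[-0.8,0,0,-0.05,0],[-0.8,0,0,0,0]]])

```text
time_s: 21.5
tcp_pos: [0.6127, -0.2549, 0.0747]
eef_rot: [180.0, -0.1, -15.6]
contact_force: [-2.5, 2.0, 11.9]
gripper_width: 0.0193
gripper_force: 60.0
```

Request:
jog_arm(deltas=[[[-0.8,0,0,-0.1,0],[-0.8,0,0,-0.05,0],[-0.8,0,0,0,0]]])

```text
time_s: 21.88
tcp_pos: [0.6126, -0.2548, 0.0729]
eef_rot: [180.0, -0.1, -15.6]
contact_force: [-2.5, 2.1, 9.7]
gripper_width: 0.019
gripper_force: 60.0
```

Request:
jog_arm(deltas=[[[-0.8,0,0,-0.08,0],[-0.8,0,0,0,0]]])

```text
time_s: 22.12
tcp_pos: [0.6127, -0.2549, 0.0724]
eef_rot: [180.0, -0.1, -15.6]
contact_force: [-4.1, 2.0, 12.0]
gripper_width: 0.0191
gripper_force: 60.0
```

Request:
jog_arm(deltas=[[[-0.8,0,0,-0.06,0],[-0.8,0,0,-0.04,0],[-0.8,0,0,0,0]]])

```text
time_s: 22.5
tcp_pos: [0.6128, -0.2549, 0.0722]
eef_rot: [180.0, -0.1, -15.6]
contact_force: [-5.9, 3.9, 17.7]
gripper_width: 0.0192
gripper_force: 60.0
```

```bash
python3 - <<'E'
from h import *
w=r.capture("wrist");d=r.capture("side")
cv2.imwrite("pics/m4.png",np.hstack([cv2.resize(d[190:290,320:420],None,fx=4,fy=4,interpolation=2),cv2.resize(w[110:240,250:380],(400,400),interpolation=2)]))
E
```

```text
(no output)
```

The force rises without travel, so the plug is on the floor. I'll ease off to see whether it stays down.

Request:
jog_arm(deltas=[[[-0.8,0,0,0.1,0],[-0.8,0,0,0.1,0],[-0.8,0,0,0.1,0],[-0.8,0,0,0,0]]])

```text
time_s: 23.1
tcp_pos: [0.6125, -0.2548, 0.0731]
eef_rot: [180.0, -0.0, -15.6]
contact_force: [-2.0, 0.9, 6.7]
gripper_width: 0.0193
gripper_force: 60.0
```

Request:
jog_arm(deltas=[[[-0.8,0,0,0.1,0],[-0.8,0,0,0,0],[-0.8,0,0,0,0]]])

```text
time_s: 23.48
tcp_pos: [0.6123, -0.2546, 0.0733]
eef_rot: [180.0, -0.0, -15.6]
contact_force: [-1.9, -0.4, 4.3]
gripper_width: 0.0189
gripper_force: 60.0
```

Request:
jog_arm(deltas=[[[-0.8,0,0,0.1,0],[-0.8,0,0,0,0],[-0.8,0,0,0,0]]])

```text
time_s: 23.85
tcp_pos: [0.6121, -0.2545, 0.0736]
eef_rot: [-180.0, 0.0, -15.6]
contact_force: [0.3, -2.0, -5.5]
gripper_width: 0.019
gripper_force: 60.0
```

Now it resists an upward pull at 7 mm, so it is latched. Releasing and retreating.

Request:
jog_arm(deltas=[[[-0.8,0,0,-0.05,0],[-0.5,0,0,0,0],[-0.2,0,0,0,0],[0.2,0,0,0,0],[0.2,0,0,0,0],[0.2,0,0,1,0],[0.2,0,0,3,0],[0.2,0,0,4,0]]])

```text
time_s: 24.85
tcp_pos: [0.6117, -0.2545, 0.1544]
eef_rot: [180.0, 0.1, -15.6]
contact_force: [0.8, -0.2, 0.5]
gripper_width: 0.0527
gripper_force: 0.0
```

Request:
jog_arm(deltas=[[[0.2,-2,0,4,0],[0.2,-4,0,3,0],[0.2,-4,0,0,0],[0.2,0,0,0,0]]])

```text
time_s: 25.35
tcp_pos: [0.5103, -0.2546, 0.2258]
eef_rot: [-180.0, -0.1, -15.7]
contact_force: [0.5, 0.8, -0.5]
gripper_width: 0.0526
gripper_force: 0.0
```

```bash
python3 - <<'E'
from h import *
s=r.get_state();print(s["tcp_pos"],s["contact_force"])
w=r.capture("wrist");d=r.capture("side");cv2.imwrite("pics/side5.png",d);cv2.imwrite("pics/w5.png",w)
cv2.imwrite("pics/m5.png",np.hstack([cv2.resize(d[130:270,260:400],(400,400),interpolation=2),cv2.resize(w[0:200,220:420],(400,400),interpolation=2)]))
E
```

```text
[ 0.51028311 -0.25456093  0.22577157] [ 0.50700601  0.76284109 -0.49908537]
```

View pics/m5.png

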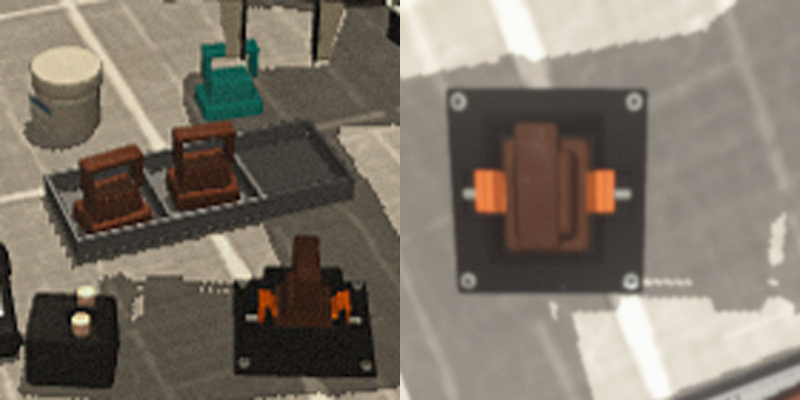

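Both light plugs stand upright in the tray, at (110,190) and (205,165). The heavy plug is upright in the socket at (303,285), with both orange latches over its flange, at (490,192) and (600,192). Handing in.

```bash
python3 -c "
from plant import r
print(r.close_job())"
```

```text
the job is handed in; nothing more can be done
None
```

The job is handed in at about 25 s: the heavy plug (about 5 N, against about 2.5 N for the others) is latched home in the socket, where it held against an upward pull, and both light plugs stand upright in the tray.

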